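Clamp a skiver's feed drive in its jig and set its pulley to the timing mark

TASK

The feed drive of the leather-skiving machine is to get a new belt: lift it into the holding jig, flat on the bed between the stops with its pulley at the pointer end, and turn the jig's T-handle clockwise until the jaw clamps it firmly. Then, with the drive clamped, turn the toothed pulley until the engraved line on its rim points straight at the tip of the jig's pointer, and let go. Leave the awl, little plane and heel block where they are.

Things in the scene. Friction and masses are not known exactly. Their poses are not given: they have to be found in the camera images.
- drive: Loose feed drive, 0.66 kg. Flat gear case 64 (x) x 152 (y) x 24 (z) mm; origin: middle of its underside. On it a square motor 44 x 44 mm at (0, 45), top at z = 86 (a shaft end 5 mm more), and a toothed pulley, 110 mm across, turning about the vertical at (0, -50), z = 34 to 62. Centre of mass near (0, 20). Grip the motor along the drive's x; the rim passes 18 mm from its -y face
- motor_grip (a point): on the axis of the drive's motor, 64 mm above the case's underside, 22 mm under the motor's top; axes as the drive's
- pulley_centre (a point): on the pulley's axis, level with its rim's top. The pulley is a dish: rim radius 47 to 55 mm, 22 mm high above the web inside; hub radius 12.5 mm, its nut 3 mm below the rim's top; a finger fits between hub and rim. Turns either way without stop, drag 0.08 N m, stays where left. Its y axis points at the mark
- pulley_mark (a point): the engraved dark line, 3 mm wide, where it meets the outer top edge of the rim (radius 55 mm); it runs radially over web and rim and down the rim's outside, the only line on the pulley
- jig: Fixed jig: steel plate 176 x 232 x 12 mm; origin under the middle of the seat, on the worktop. The drive lies on the plate with its x and y along the jig's: between end stops (faces y = -79 and +79 mm, flared outward, 22 mm tall) and between the fence (face x = 35.5 mm, 18 mm tall) and the jaw on the -x side. Pointer at the -y end, T-handle on the -x side
- seat (a point): where the drive's origin should come down: top of the plate, 12 mm above the worktop, midway between the stops (3 mm play each way) and between fence and open jaw (3.5 mm each way); axes as the jig's. The jaw pushes the drive to the fence, so it ends about 3.5 mm towards +x
- pointer_tip (a point): tip of the brass needle pointer, 68 mm above the worktop, at x = 3.5 mm of the jig (in line with the pulley's axis once clamped). The needle points along the jig's +y; its tip stays about 8 mm short of a seated rim. Its post, 22 mm behind the tip, is 74 mm high. Axes as the jig's
- jaw: the clamp's steel jaw on the -x side of the seat, 56 mm wide, top 35 mm above the worktop; slides along the jig's +x, driven by the T-handle's cam. Its frame is the jig's when fully open (face at x = -35.5 mm)
- clamp_grip (a point): centre of the T-handle's black bar, on its vertical axis, at (-88, 28, 65) mm in the jig's frame. Bar 12 mm thick, 70 mm long, 20 mm tall; this point's y axis runs along the bar
- clamp_knob (a joint): T-handle angle (rad), 0 = open, bar along the jig's y; grows clockwise seen from above, to 1.4. Friction 0.25 N m, self-holding. It moves the jaw 7.5 mm per rad. The drive is tight at the fence at about 0.9 rad, where the handle goes hard (0.45 N m and more); turn on to about 1.1, or as far as it goes
- awl: bystander, awl with wooden handle, 108 mm; leave alone
- edge_plane: bystander, little plane, 58 mm; leave alone
- heel_block: bystander, brown leather heel lift, 69 mm; leave alone
- pulley (a joint): angle of the pulley on the drive (rad), growing anticlockwise seen from above; 0 = the mark faces the motor (the drive's +y), 3.14 or -3.14 = it faces the other way (-y), to the pointer of a seated drive

How it is judged:
On the way, in this order (a step that is already met when the one before it is completed fails the run):
1. the drive lies flat in the seat, pulley at the pointer end, let go (distance between drive and seat below 0.007 m and z of drive in the frame of seat below 0.003 m and angle between drive's own z axis and vertical below 0.04 rad and horizontal distance between pulley_centre and pointer_tip below 0.075 m and contact force between drive and the fingers below 0.1 N), for 0.2 s.
2. the jaw clamps the drive with more than 10 N (contact force between jaw and drive above 10 N), for 0.3 s.
3. with the drive still clamped, the mark is brought to the pointer, within 3 mm sideways (contact force between jaw and drive above 10 N and x of pulley_mark in the frame of pointer_tip between -0.003 and 0.003 m and horizontal distance between pulley_mark and pointer_tip below 0.02 m), for 0.2 s.
At the end, for the whole second after the job is handed in: The drive lies flat in the jig's seat (within 7 mm of the seat point), clamped by the jaw with more than 10 N; the engraved mark stands within 3 mm sideways of the pointer's tip and faces it; everything is at rest and let go (all of step 3 and distance between drive and seat below 0.007 m and z of drive in the frame of seat below 0.003 m and angle between drive's own z axis and vertical below 0.04 rad and linear speed of drive below 0.01 m/s and angular speed of drive below 0.1 rad/s and velocity of joint pulley between -0.05 and 0.05 rad/s); the robot touches nothing.
It fails at once if a bystander (awl, little plane, heel block) is shifted by more than 30 mm (distance of any of awl, edge_plane, heel_block from where it was at the start of the episode above 0.03 m).
It also fails if it takes over 72 s, if anything falls off the work surface, if the arm or the gripper's body presses on something with over 40 N, if the wrist force passes 120 N, or if a joint passes its speed limit or range.

ROBOT

A 6-joint arm with a two-finger parallel gripper is mounted at the origin on a cart in front of the work surface, level with it; the furniture and walls round the work are solid. World frame = base frame: x ahead of the robot, y to its left, z up, the work surface at z = 0. Lengths are in m, angles in rad, forces in N, time in s.
With the tool pointing down it reaches from about 0.4 to 0.925 m from the base axis. Payload 3.4 kg.
Tool frame: the origin (TCP) lies on the centre line of the jaws, within the pads' length; the fingertips stand r.tcp_to_tips ahead of it and the grasp point (between the pads) lies 8 mm behind it (r.tcp_to_tips is the distance from the TCP to the fingertips, in m); z points along the fingers, y is the line along which they close (so a half turn about z gives the same grasp; the last joint's range is limited). The gripper opens to 85 mm and grips with 20 to 120 N. Pads are 22 mm wide; open, the fingers measure 114 mm over their backs; the gripper's body (76 mm by 85 mm) begins 54 mm behind the grasp point. The pads swing forward as they close: fully open they stand 13 mm farther back than shut.
Start: joints at [1.099, 0.307, 1.506, -0, 1.328, -0.073], TCP at [0.223, 0.53, 0.242] pointing down, gripper open.
Joint ranges: [-3.12, 3.12], [-1.05, 2.28], [0.14, 2.33], [-1.42, 4.57], [0.1, 2.73], [-2.68, 2.68]. Speed limits (rad/s): [2.57, 2.57, 3.14, 3.14, 3.14, 3.14].

INTERFACE

Orientations are given as [roll, pitch, yaw] about the fixed x, y, z axes, in that order (R = Rz(yaw) Ry(pitch) Rx(roll)).
In Python, from workcell import r gives the robot as it stands. Calls block until the motion is done:
- r.move_pose(position, orientation): joint-space move of the TCP to a pose.
- r.move_straight(position, frame=None, rate=0.15, until_force=None): straight line of the TCP; frame=None keeps the orientation; rate is the mean speed in m/s. With until_force (N) it stops when the force on the tool has changed by that much, and returns True; else False.
- r.movej(angles): joint-space move.
- r.open_gripper() and r.gripper_close(force=None): open the fingers fully, or close them until they stop; force is the grip in N (None keeps the last).
- r.dwell(seconds).
- r.solve_ik(position, orientation): joint angles nearest the present ones, or None.
- r.read_state(): the state.
- r.snapshot(name): name is "side" or "top"; returns a dict with "color" (420x560x3 uint8, red, green, blue), "range_z" (420x560 float32, m along the optical axis (not along the pixel's ray), 0 where there is no reading), "vfov" (degrees; the focal length in pixels is half the picture's height over the tangent of half this angle, whatever the lens; pixels are square), "cx", "cy" (the principal point, pixels), "pose" (4x4, takes a point from camera to world coordinates). Camera axes: x right, y down, z forward; pixel columns grow to the right and rows downward; lengths in m; the calibration is good to about 2 mm. A picture is of the moment at which its call begins.
A pose or a line that the arm cannot do raises r.IKError and nothing moves.
- r.hand_in(): hands the job in; it is judged then, once.
Trained networks look in a picture, given as the dict that the camera call returned (one of the last four; its "shot" number tells which), for a name from the list of things; names that differ only in an ending like _2 or _b are one class to them, and where a whole thing is asked for, a point or a joint stands for the part that bears it (a point fixed in the world has none). Each returns a list of dicts, best first, with "score" (0 to 1); they miss things now and then, are a little off and sometimes report something else, mostly with a low value. They report only what shows in the picture. A call takes as long as a camera call.
- r.look_for(picture, label): "xy" ([column, row] in pixels, amid what is visible of it).
- r.trace(picture, label): "mask" (420x560 bool, what is visible of it) and "xy" ([column, row] in pixels, amid what is visible of it).
The state is a dict: "clock": time; "qpos": joint angles; "qvel": joint speeds; "tau": joint torques, N m; "ee_pos": TCP position; "tool_rot": TCP orientation; "contact_force": force on the tool from outside, world axes, zero at the start; "wrist_torque": the same for the moment, N m; "gripper_width": finger opening in m; "grip_force": force on a finger pad.
Only numpy, scipy, OpenCV 4.12 (cv2) and the standard library are available. Lean on these libraries where they do the work, as an engineer would, in place of code of your own. Each camera call takes 0.05 s, during which the arm holds its last target. There are 200 camera calls.

## Working session

There is one attempt and no reset: what is moved stays moved. The work goes in short steps, each a Python script; the robot and the scene stay as the last script left them, time stands still between calls to the robot, and variables do not carry over. Pictures are saved under pics/ and viewed, at most 10 in all, crops included, and the job is handed in when it is done.

```bash
mkdir -p pics
python3 - <<'E'
from workcell import r
import cv2,numpy as np
for n in("top","side"):
    p=r.snapshot(n); cv2.imwrite(f"pics/{n}0.png",p["color"][:,:,::-1])
    print(n,p["vfov"],p["cx"],p["cy"],np.round(p["pose"],3).tolist())
    for l in("drive","jig","pulley_mark","pulley_centre","motor_grip","pointer_tip","clamp_grip","seat","jaw","awl","edge_plane","heel_block"):
        try: print(l,[(np.round(d["xy"],1).tolist(),round(d["score"],2)) for d in r.look_for(p,l)[:2]])
        except Exception as e: print(l,e)
s=r.read_state();print(s["clock"],r.tcp_to_tips,s["tool_rot"],s["gripper_width"])
E
```

```text
top 53.11311070194589 286.3018567070398 213.08211196619996 [[0.01, -0.983, 0.181, 0.293], [-1.0, -0.009, 0.005, 0.023], [-0.004, -0.181, -0.983, 1.143], [0.0, 0.0, 0.0, 1.0]]
drive [([227.8, 211.0], 0.96)]
jig [([384.6, 211.3], 0.83)]
pulley_mark [([232.7, 215.8], 0.93), ([369.7, 234.9], 0.24)]
pulley_centre [([237.3, 213.4], 0.6), ([383.1, 209.5], 0.38)]
motor_grip [([228.4, 213.2], 0.55), ([232.3, 215.6], 0.39)]
pointer_tip [([384.2, 210.8], 0.93), ([236.1, 212.6], 0.28)]
clamp_grip [([368.3, 235.2], 0.53)]
seat [([385.2, 209.2], 0.72)]
jaw [([368.8, 221.3], 0.78)]
awl [([295.5, 263.8], 0.64)]
edge_plane [([294.4, 183.1], 0.75)]
heel_block [([149.4, 232.5], 0.94)]
side 45.99884963178663 278.1265621386914 215.6745072745709 [[0.854, -0.444, 0.272, 0.164], [-0.521, -0.726, 0.448, -0.502], [-0.002, -0.525, -0.851, 1.105], [0.0, 0.0, 0.0, 1.0]]
drive [([250.6, 178.1], 0.61), ([347.5, 312.9], 0.59)]
jig [([345.9, 314.0], 0.81), ([252.0, 188.1], 0.36)]
pulley_mark [([253.5, 187.3], 0.63)]
pulley_centre [([252.7, 186.9], 0.83)]
motor_grip [([248.3, 182.0], 0.87), ([351.0, 317.1], 0.27)]
pointer_tip [([347.8, 312.2], 0.96), ([251.7, 185.9], 0.23)]
clamp_grip [([308.8, 310.3], 0.57), ([253.9, 186.3], 0.24)]
seat [([348.6, 316.5], 0.95), ([324.3, 301.5], 0.48)]
jaw [([322.8, 301.2], 0.87)]
awl [([240.0, 258.9], 0.48)]
edge_plane [([348.9, 314.8], 0.62), ([321.0, 223.7], 0.51)]
heel_block [([199.7, 143.9], 0.91)]
1.3 0.011 [ 3.14156798e+00 -1.14275529e-05  2.74385975e+00] 0.08544561922481549
```

View pics/top0.png

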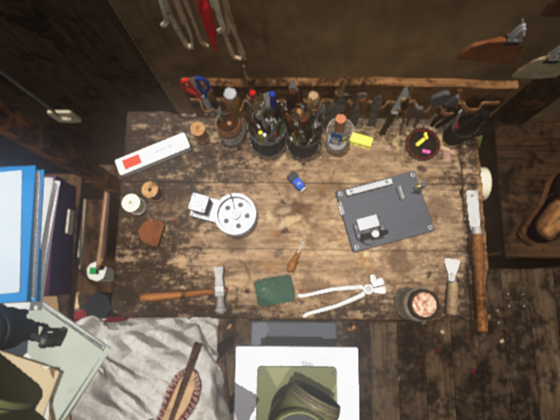

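View pics/side0.png

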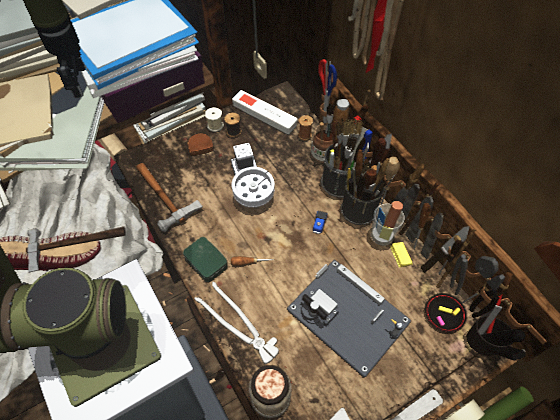

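The top view shows the drive with its motor at (200,205), pulley at (236,214), and mark near (233,203). The jig is at (385,210), with its handle at (368,232), fence at (368,187), and pointer at the right near (420,188). So the drive and jig point roughly the same way (+y to the left).

```bash
cat > h.py <<'E'
from workcell import r
import cv2,numpy as np
from scipy.optimize import least_squares
def cloud(p):
    h,w=p["range_z"].shape; f=h/2/np.tan(np.radians(p["vfov"]/2))
    v,u=np.mgrid[:h,:w]; z=p["range_z"]
    P=np.stack([(u-p["cx"])/f*z,(v-p["cy"])/f*z,z],-1)@p["pose"][:3,:3].T+p["pose"][:3,3]
    P[z==0]=np.nan; return P
def project(p,X):
    h=p["range_z"].shape[0]; f=h/2/np.tan(np.radians(p["vfov"]/2))
    c=(np.atleast_2d(X)-p["pose"][:3,3])@p["pose"][:3,:3]
    return np.c_[c[:,0]/c[:,2]*f+p["cx"],c[:,1]/c[:,2]*f+p["cy"]]
def unproject(p,uv,z):
    h=p["range_z"].shape[0]; f=h/2/np.tan(np.radians(p["vfov"]/2))
    d=p["pose"][:3,:3]@np.array([(uv[0]-p["cx"])/f,(uv[1]-p["cy"])/f,1]); o=p["pose"][:3,3]
    return o+d*(z-o[2])/d[2]
def band(p,m,a,b):
    C=cloud(p)[m]; return C[(C[:,2]>a)&(C[:,2]<b)]
def rect(pts): 
    (c,s,a)=cv2.minAreaRect(pts[:,:2].astype(np.float32)*1000); return np.round(c,1),np.round(s,1),round(a,2)
def circ(P):
    f=lambda q:np.hypot(P[:,0]-q[0],P[:,1]-q[1])-q[2]
    return least_squares(f,[*P[:,:2].mean(0),.05],loss="soft_l1",f_scale=.002).x
E
python3 - <<'E'
from h import *
for n in("top","side"):
    p=r.snapshot(n)
    C=cloud(p); 
    for l in("jig","drive","jaw","clamp_grip","pulley_mark"):
        t=r.trace(p,l)
        if not t: print(n,l,None); continue
        m=t[0]["mask"]; z=C[m][:,2]*1000
        print(n,l,round(t[0]["score"],2),m.sum(),"z hist",np.histogram(z[np.isfinite(z)],bins=np.arange(-10,121,10))[0])
        if l=="jig":
            mm=cv2.dilate(m.astype(np.uint8),np.ones((5,5)))>0
            print(" plate",rect(band(p,mm,.006,.018)),np.median(band(p,m,.004,.02)[:,2]))
            for a,b in((.025,.04),(.055,.07),(.068,.085)):
                q=band(p,m,a,b); print("  ",a,len(q),rect(q) if len(q)>3 else 0)
        if l=="drive":
            mm=cv2.dilate(m.astype(np.uint8),np.ones((5,5)))>0
            print(" motor",rect(band(p,mm,.080,.089)))
            q=band(p,mm,.057,.067); print(" rim",len(q),rect(q),circ(q))
            print(" case",rect(band(p,mm,.015,.030)))
        if l in("clamp_grip","jaw"):
            q=band(p,m,.03,.09); print(rect(q),q.mean(0))
E
python3 - <<'E'
import cv2
a=cv2.imread("pics/top0.png"); b=cv2.imread("pics/side0.png")
R=lambda i,x,y,w,h:cv2.resize(i[y:y+h,x:x+w],(400,300),interpolation=cv2.INTER_CUBIC)
cv2.imwrite("pics/crop0.png",cv2.vconcat([cv2.hconcat([R(a,180,180,80,60),R(a,325,165,120,90)]),cv2.hconcat([R(b,205,135,100,75),R(b,280,255,140,105)])]))
E
```

```text
top jig 0.62 5368 z hist [  28 1232 2995  398  493    7   10   27  154    1    0    0    0]
 plate (array([ 510.4, -237.9]), array([176.2, 234.7]), 15.56) 0.011276799551303451
   0.025 812 (array([ 535. , -206.5]), array([148.3, 214.5]), 48.05)
   0.055 33 (array([ 490.4, -257.2]), array([ 36.7, 217.9]), 42.26)
   0.068 165 (array([ 492.2, -260.2]), array([ 40.3, 223.1]), 41.56)
top drive 0.7 2052 z hist [ 33  18  53 168 646 313 277 244  18 272   2   0   0]
 motor (array([514.2, 255.5]), array([43.3, 43.7]), 75.22)
 rim 402 (array([501.3, 181.1]), array([150.5, 109.4]), 57.1) [0.48993865 0.1642443  0.05076086]
 case (array([511.8, 250.5]), array([71.3, 63.8]), 78.11)
top jaw 0.61 249 z hist [  0   3   1  25 218   0   0   0   0   0   0   0   0]
(array([ 473.8, -188.7]), array([31.7, 54.8]), 17.07) [ 0.47356587 -0.18850459  0.03328303]
top clamp_grip 0.58 251 z hist [  0   0   0  17  90   0   8  14 120   1   0   0   0]
(array([ 440.1, -195.8]), array([39.3, 60.7]), 39.07) [ 0.43566889 -0.19292021  0.05744478]
top pulley_mark 0.85 1440 z hist [ 23   8   3  10 622 291 256 221   0   0   0
[... 425 characters left out ...]
  39  10  71 299 573 297 360  40 198  25   0   0]
 motor (array([516.8, 256.2]), array([44.3, 44.2]), 74.49)
 rim 463 (array([505.6, 185.3]), array([162.1, 108.9]), 58.22) [0.49254087 0.16453315 0.05082641]
 case (array([517.9, 261.6]), array([51.1, 63.7]), 75.11)
side jaw 0.63 315 z hist [  0   0   0  24 286   2   0   0   0   0   0   0   0]
(array([ 477.2, -189.4]), array([32.5, 54.1]), 16.74) [ 0.47726787 -0.19097551  0.03475672]
side clamp_grip 0.68 395 z hist [  0   0   1  32 135   5  18  33 156  13   0   0   0]
(array([ 438.1, -195.6]), array([65.6, 42.4]), 72.8) [ 0.43673725 -0.19583815  0.05781108]
side pulley_mark 0.85 1354 z hist [  1   3   1   3 265 531 249 297   0   0   0   0   0]
```

View pics/crop0.png

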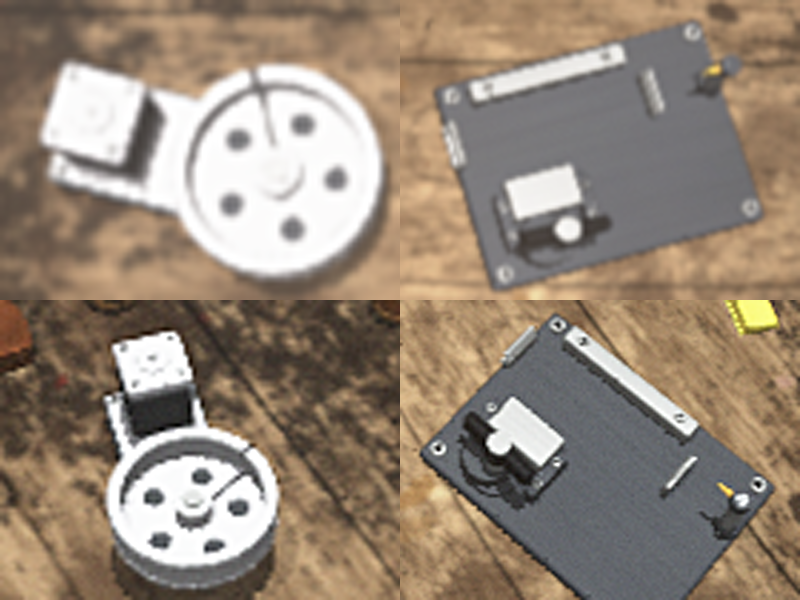

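The crops show the jig's fence, both stops, jaw, T-handle and pointer, and the pulley mark about 60° clockwise of the motor. Next I'll fit the jig frame from its features.

Run:
```python
from h import *
c0=np.array([.512,-.238]); a=np.radians(15.7); R=np.array([[np.cos(a),-np.sin(a)],[np.sin(a),np.cos(a)]])
for n in("top","side"):
    p=r.snapshot(n); C=cloud(p); J=np.full(C.shape,np.nan); J[...,:2]=(C[...,:2]-c0)@R*1000; J[...,2]=C[...,2]*1000
    inn=(abs(J[...,0])<95)&(abs(J[...,1])<125)
    for lo,hi in((7,17),(24,40),(60,72),(70,82)):
        m=(inn&(J[...,2]>lo)&(J[...,2]<hi)).astype(np.uint8)
        k,L=cv2.connectedComponents(m,connectivity=8)
        for i in range(1,k):
            q=J[L==i]
            if len(q)<6: continue
            w=cv2.minAreaRect(q[:,:2].astype(np.float32))
            print(n,lo,len(q),"x",np.percentile(q[:,0],[0,5,50,95,100]).round(1),"y",np.percentile(q[:,1],[0,5,50,95,100]).round(1),"z",np.percentile(q[:,2],[5,50,95]).round(0),"rect",np.round(w[0],1),np.round(w[1],1),round(w[2],1))
    hsv=cv2.cvtColor(p["color"],cv2.COLOR_RGB2HSV)
    b=inn&(hsv[...,1]>120)&(hsv[...,0]>10)&(hsv[...,0]<35)&(J[...,1]<-60)&(J[...,1]>-115)&(abs(J[...,0]-45)<60)&(J[...,2]>20)
    print(n,"brass",[ (u,v,J[v,u].round(1).tolist()) for v,u in np.argwhere(b)])
```

```text
top 7 4009 x [-89.7 -82.7   0.9  72.5  86.5] y [-116.9 -104.3  -16.8  105.4  117.6] z [ 8. 11. 15.] rect [-1.5  0.5] [234.4 175.9] 89.8
top 7 24 x [-49.6 -48.2 -42.8 -39.4 -39.2] y [27.6 27.8 33.5 43.9 46.8] z [ 8. 12. 16.] rect [-42.4  36.3] [20.7  8.4] 71.9
top 7 8 x [-47.9 -47.  -41.6 -39.  -38.8] y [73.9 75.1 80.4 82.5 82.6] z [ 8.  9. 11.] rect [-41.3  80.4] [ 6.  12.4] 46.9
top 24 284 x [62.3 63.3 70.3 77.9 79.5] y [-40.9 -34.   23.7  83.8  89.7] z [26. 29. 33.] rect [70.7 24.4] [130.6  16.7] 89.4
top 24 47 x [16.5 18.3 33.4 49.8 51. ] y [-58.  -57.2 -52.8 -49.9 -49.6] z [25. 31. 36.] rect [ 33.7 -54. ] [ 8.5 34.4] 88.9
top 24 9 x [25.  25.  29.1 33.2 33.5] y [-105.2 -104.4 -101.4 -100.1  -99.9] z [26. 32. 38.] rect [  28.6 -101.7] [9.7 2.6] 29.7
top 24 30 x [15.8 17.2 33.6 48.3 50.4] y [108.2 109.  112.3 114.8 114.9] z [29. 33. 36.] rect [ 33.1 112. ] [ 6.5 34.4] 87.5
top 24 466 x [-80.6 -73.7 -31.9 -10.2  -6.7] y [18.7 23.9 63.6 92.  96.2] z [26. 32. 36.] rect [-43.6  57.4] [73.9 77.4] 0.2
top 60 19 x [22.6 23.1 31.2 38.2 38.7] y [-108.3 -107.9 -100.3  -87.3  -84.6] z [65. 70
[... 2334 characters left out ...]
7 40.8 42. ] y [-113.  -111.7 -104.8  -92.8  -87.5] z [71. 74. 78.] rect [  31.4 -101.8] [15.8 24.6] 26.4
side brass [(np.int64(391), np.int64(319), [33.3, -84.5, 69.4]), (np.int64(392), np.int64(319), [34.8, -86.1, 69.3]), (np.int64(392), np.int64(320), [32.6, -87.5, 70.2]), (np.int64(393), np.int64(320), [33.9, -89.1, 70.5]), (np.int64(393), np.int64(321), [31.7, -90.5, 71.3]), (np.int64(394), np.int64(321), [34.5, -91.9, 68.3]), (np.int64(395), np.int64(321), [34.9, -93.6, 70.7]), (np.int64(394), np.int64(322), [31.2, -93.4, 71.8]), (np.int64(395), np.int64(322), [34.0, -94.8, 68.6]), (np.int64(396), np.int64(322), [33.6, -96.7, 73.1]), (np.int64(395), np.int64(323), [32.9, -96.0, 66.7])]
```

```bash
cat >> h.py <<'E'
JY=np.radians(15.65); _R=lambda a:np.array([[np.cos(a),-np.sin(a)],[np.sin(a),np.cos(a)]])
JO=np.array([.512,-.238])+_R(np.radians(15.7))@np.array([.0289,.0291])
DY=np.radians(-15.0); MO=np.array([.5155,.25585])
def jig(x,y,z): return [*(JO+_R(JY)@np.array([x,y])),z]
def down(yaw): return [np.pi,0,yaw]
def st():
    s=r.read_state(); print("t",round(s["clock"],2),"pos",np.round(s["ee_pos"],4),"F",np.round(s["contact_force"],1),"M",np.round(s["wrist_torque"],2),"w",round(s["gripper_width"],4),"g",np.round(s["grip_force"],1),"q6",round(s["qpos"][5],3)); return s
E
python3 - <<'E'
from h import *
o=down(DY+np.pi/2)
r.move_pose([*MO,.18],o); st()
print(r.move_straight([*MO,.056],rate=.1,until_force=8)); st()
r.gripper_close(100); st()
r.move_straight([*MO,.10],rate=.08); r.dwell(.2); st()
p=r.snapshot("side"); C=cloud(p)
cv2.imwrite("pics/lift.png",cv2.resize(p["color"][90:270,140:380,::-1],(800,600)))
E
```

```text
t 3.5 pos [0.5151 0.2568 0.1802] F [-0.7 -0.1  0.7] M [-0.   -0.01 -0.02] w 0.0852 g 0.0 q6 0.649
False
t 4.89 pos [0.516  0.2561 0.0566] F [0.2 0.2 0.1] M [ 0.05 -0.   -0.03] w 0.0854 g 0.0 q6 0.649
t 5.36 pos [0.5154 0.256  0.0566] F [-1.3 -0.2  5.7] M [-0.05  0.06  0.03] w 0.0429 g 101.4 q6 0.649
t 6.26 pos [0.515  0.2556 0.0993] F [-0.   0.7 -6.7] M [ 0.22 -0.04 -0.01] w 0.0431 g 102.2 q6 0.649
```

View pics/lift.png

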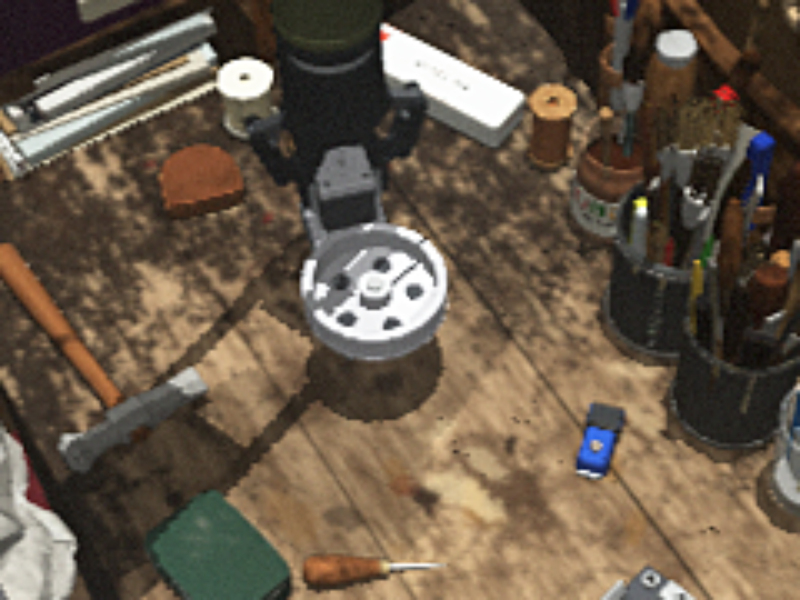

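The drive is held and lifted, pulley at about (375,290), and it looks roughly level. I'll carry it over the jig and check its tilt and alignment before lowering.

```bash
cat >> h.py <<'E'
def pulley(p,zt,xy,rad=.075):
    "rim circle and plane tilt in jig frame, near xy with rim top at zt"
    C=cloud(p).reshape(-1,3); C=C[np.isfinite(C[:,2])]
    q=C[(abs(C[:,2]-zt)<.008)&(np.hypot(*(C[:,:2]-np.array(xy)).T)<rad)]
    c=circ(q); d=np.hypot(*(q[:,:2]-c[:2]).T); q=q[(d>.045)&(d<.058)]; c=circ(q)
    a=np.c_[q[:,:2]-c[:2],np.ones(len(q))]; k=np.linalg.lstsq(a,q[:,2],rcond=None)[0]
    return (_R(-JY)@(c[:2]-JO)*1000).round(1),round(c[2]*1000,1),"tilt x,y",(_R(-JY)@k[:2]).round(3),"z",k[2].round(4),len(q)
E
python3 - <<'E'
from h import *
o=down(JY+np.pi/2)
r.move_straight([*MO,.20],rate=.15)
r.move_pose(jig(0,45,.20),o)
r.move_straight(jig(0,45,.115),rate=.1); r.dwell(.3)
s=st(); print((_R(-JY)@(s["ee_pos"][:2]-JO)*1000).round(1),s["tool_rot"])
for n in("top","side"):
    p=r.snapshot(n); print(n,pulley(p,.115+.006,jig(0,-50,0)[:2]))
    cv2.imwrite(f"pics/hover_{n}.png",p["color"][:,:,::-1])
E
python3 -c "
import cv2
a=cv2.imread('pics/hover_top.png')[150:255,320:460];b=cv2.imread('pics/hover_side.png')[235:370,270:450]
cv2.imwrite('pics/hover.png',cv2.hconcat([cv2.resize(a,(400,300)),cv2.resize(b,(400,300))]))"
```

```text
Traceback (most recent call last):
host.IKError: the arm cannot take that pose within its joint ranges
[ WARN:0@0.010] global loadsave.cpp:275 findDecoder imread_('pics/hover_top.png'): can't open/read file: check file path/integrity
Traceback (most recent call last):
TypeError: 'NoneType' object is not subscriptable
```

Run:
```python
from h import *
s=st(); print(s["qpos"].round(3) if hasattr(s["qpos"],"round") else s["qpos"]); print("JO",JO,jig(0,45,.2))
for z in(.07,.115,.15,.2):
  for y in(JY+np.pi/2,JY-np.pi/2):
    try: q=r.solve_ik(jig(0,45,z),down(y))
    except Exception as e: q=e
    print(z,round(y,2),None if q is None else np.round(q,2))
```

```text
t 7.12 pos [0.5146 0.2555 0.1991] F [-0.8 -0.6 -7.2] M [ 0.18  0.02 -0.  ] w 0.0429 g 102.2 q6 0.649
[0.387 0.343 1.568 0.    1.233 0.649]
JO [ 0.53194732 -0.20216532] [np.float64(-11.60726330207506), np.float64(43.12957322975473), 0.2]
0.07 1.84 None
0.07 -1.3 None
0.115 1.84 None
0.115 -1.3 None
0.15 1.84 None
0.15 -1.3 None
0.2 1.84 None
0.2 -1.3 None
```

```bash
sed -i 's/np.array(\[x,y\])), *z\]/np.array([x,y])\/1000),z]/; s/np.array(\[x,y\])),z\]/np.array([x,y])\/1000),z]/' h.py; grep "def jig" h.py
python3 - <<'E'
from h import *
o=down(JY+np.pi/2)
r.move_pose(jig(0,45,.20),o)
r.move_straight(jig(0,45,.115),rate=.1); r.dwell(.3)
s=st(); print((_R(-JY)@(s["ee_pos"][:2]-JO)*1000).round(1),s["tool_rot"])
for n in("top","side"):
    p=r.snapshot(n); print(n,pulley(p,.115+.006,jig(0,-50,0)[:2]))
    cv2.imwrite(f"pics/hover_{n}.png",p["color"][:,:,::-1])
E
python3 -c "
import cv2
a=cv2.imread('pics/hover_top.png')[150:255,320:460];b=cv2.imread('pics/hover_side.png')[235:370,270:450]
cv2.imwrite('pics/hover.png',cv2.hconcat([cv2.resize(a,(400,300)),cv2.resize(b,(400,300))]))"
```

```text
def jig(x,y,z): return [*(JO+_R(JY)@np.array([x,y])/1000),z]
t 9.96 pos [ 0.5201 -0.159   0.1155] F [-0.6 -0.3 -7. ] M [0.18 0.08 0.02] w 0.0432 g 102.1 q6 -0.647Traceback (most recent call last):
  File "<stdin>", line 5, in <module>
NameError: name '_R' is not defined
[ WARN:0@0.016] global loadsave.cpp:275 findDecoder imread_('pics/hover_top.png'): can't open/read file: check file path/integrity
Traceback (most recent call last):
TypeError: 'NoneType' object is not subscriptable
```

```bash
sed -i 's/_R\b/Rm/g' h.py
python3 - <<'E'
from h import *
s=st(); print((Rm(-JY)@(s["ee_pos"][:2]-JO)*1000).round(1),s["tool_rot"])
for n in("top","side"):
    p=r.snapshot(n); print(n,pulley(p,.115+.018,jig(0,-50,0)[:2]))
    cv2.imwrite(f"pics/hover_{n}.png",p["color"][:,:,::-1])
a=cv2.imread('pics/hover_top.png')[150:255,320:460];b=cv2.imread('pics/hover_side.png')[235:370,270:450]
cv2.imwrite('pics/hover.png',cv2.hconcat([cv2.resize(a,(400,300)),cv2.resize(b,(400,300))]))
E
```

```text
t 9.96 pos [ 0.5201 -0.159   0.1155] F [-0.6 -0.3 -7. ] M [0.18 0.08 0.02] w 0.0432 g 102.1 q6 -0.647
[ 0.2 44.8] [3.14079660e+00 5.99894739e-04 1.84388491e+00]h.py:23: RuntimeWarning: Mean of empty slice.
  return least_squares(f,[*P[:,:2].mean(0),.05],loss="soft_l1",f_scale=.002).x
  ret = um.true_divide(
Traceback (most recent call last):
  File "h.py", line 35, in pulley
    c=circ(q); d=np.hypot(*(q[:,:2]-c[:2]).T); q=q[(d>.045)&(d<.058)]; c=circ(q)
  File "h.py", line 23, in circ
    return least_squares(f,[*P[:,:2].mean(0),.05],loss="soft_l1",f_scale=.002).x
           ~~~~~~~~~~~~~^^^^^^^^^^^^^^^^^^^^^^^^^^^^^^^^^^^^^^^^^^^^^^^^^^^^^^
ValueError: Initial guess is outside of provided bounds
```

Run:
```python
from h import *
P={}
for n in("top","side"):
    P[n]=r.snapshot(n); cv2.imwrite(f"pics/hover_{n}.png",P[n]["color"][:,:,::-1])
a=cv2.imread('pics/hover_top.png')[150:255,320:460];b=cv2.imread('pics/hover_side.png')[235:370,270:450]
cv2.imwrite('pics/hover.png',cv2.hconcat([cv2.resize(a,(400,300)),cv2.resize(b,(400,300))]))
for n in P: 
    try: print(n,pulley(P[n],.1215,jig(0,-50,0)[:2]))
    except Exception as e: print(n,e)
```

```text
top Initial guess is outside of provided bounds
side (array([  0.2, -49.8]), np.float64(50.8), 'tilt x,y', array([-0.001,  0.004]), 'z', np.float64(0.1201), 643)h.py:23: RuntimeWarning: Mean of empty slice.
  return least_squares(f,[*P[:,:2].mean(0),.05],loss="soft_l1",f_scale=.002).x
  ret = um.true_divide(
```

View pics/hover.png

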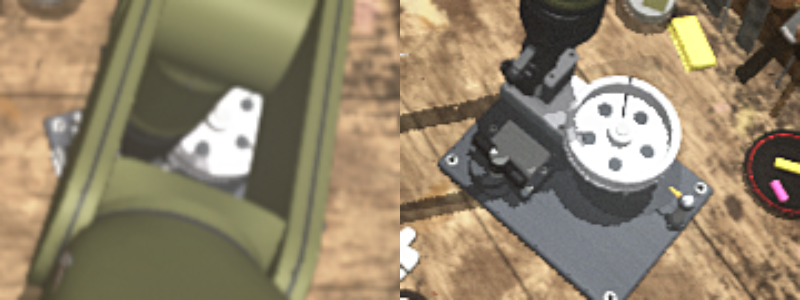

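The drive hangs level (tilt under 0.005 rad). The top view is blocked by the arm. In the side view the pulley is centred over the seat with the pointer beyond it. The side camera agrees with the robot, so I'll shift +1.2 mm in x and lower.

Run:
```python
from h import *
dx=1.2
r.move_straight(jig(dx,45,.112),rate=.1)
r.move_straight(jig(dx,45,.082),rate=.08); st()
print(r.move_straight(jig(dx,45,.066),rate=.03,until_force=5)); s=st()
if s["ee_pos"][2]<.0715:
    r.open_gripper(); r.dwell(.3); st()
    r.move_straight(jig(dx,45,.17),rate=.15); st()
p=r.snapshot("side"); print(pulley(p,.074,jig(0,-50,0)[:2]))
cv2.imwrite("pics/seat.png",cv2.resize(p["color"][225:375,260:460,::-1],(800,600)))
```

```text
t 10.88 pos [ 0.5208 -0.1585  0.0817] F [-0.1  0.2 -6.6] M [ 0.17  0.07 -0.02] w 0.0427 g 102.1 q6 -0.646
True
t 11.36 pos [ 0.5211 -0.1585  0.0686] F [-0.7 -0.2  5.2] M [ 0.06 -0.16  0.06] w 0.0433 g 103.2 q6 -0.646
t 12.16 pos [ 0.519  -0.1577  0.0668] F [-0.2 -0.8  0.2] M [ 0.04  0.04 -0.05] w 0.0852 g 0.0 q6 -0.646
t 13.0 pos [ 0.5203 -0.1582  0.1693] F [-0.   0.5 -0.9] M [-0.   -0.06  0.02] w 0.0856 g 0.0 q6 -0.646
(array([  1.2, -49.7]), np.float64(50.7), 'tilt x,y', array([-0.001, -0.002]), 'z', np.float64(0.0736), 605)
```

View pics/seat.png

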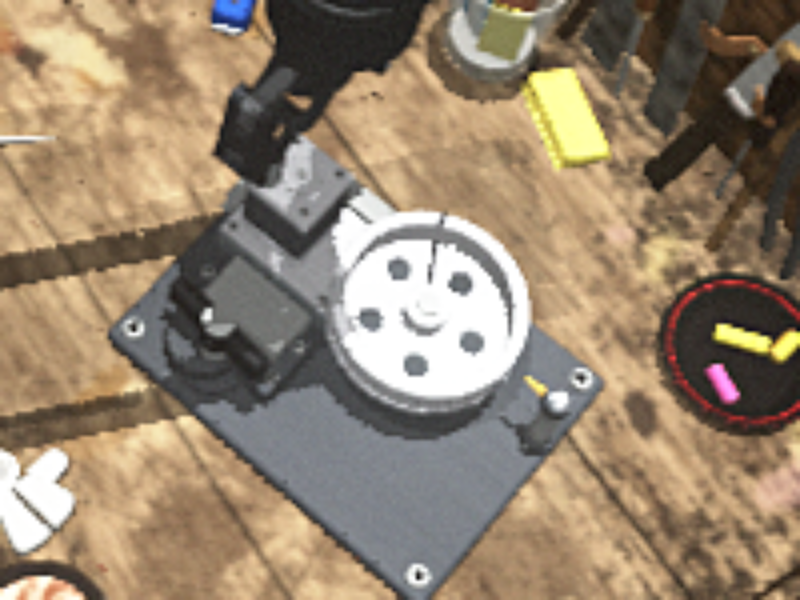

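The drive is seated flat: rim top is at z = 73.6 mm, the pulley centre is on the jig's axis, and it lies between the stops with the pulley next to the pointer. Now the T-handle.

Run:
```python
from h import *
o=down(JY+np.pi/2); dx=1.2
r.move_pose(jig(-88+dx,28,.17),o)
hit=r.move_straight(jig(-88+dx,28,.060),rate=.1,until_force=8); s=st(); print(hit)
if not hit:
    r.gripper_close(80); s=st()
    q=np.array(s["qpos"]); q0=q[5]
    for k in range(1,12):
        q[5]=q0+.1*k; r.movej(list(q)); s=st()
        if abs(s["wrist_torque"][2])>2.5: break
    r.dwell(.3); st()
```

```text
t 14.75 pos [ 0.4413 -0.1988  0.0604] F [ 0.7 -1.  -0.4] M [-0.01 -0.04  0.03] w 0.0851 g 0.0 q6 -0.784
False
t 15.43 pos [ 0.4402 -0.1988  0.0604] F [-2.  -1.3  5.6] M [-0.2   0.39 -0.18] w 0.0118 g 78.1 q6 -0.784
t 15.68 pos [ 0.4401 -0.1989  0.0605] F [-0.7 -0.1  2.5] M [-0.03  0.09 -0.09] w 0.0109 g 82.0 q6 -0.686
t 15.93 pos [ 0.44   -0.1989  0.0605] F [-1.9 -1.2  3.6] M [-0.14  0.25  0.02] w 0.0115 g 81.0 q6 -0.588
t 16.18 pos [ 0.4399 -0.1989  0.0605] F [-3.  -1.5  4.6] M [-0.17  0.43  0.06] w 0.0113 g 80.9 q6 -0.488
t 16.43 pos [ 0.4398 -0.1988  0.0605] F [-2.8 -1.2  5.5] M [-0.21  0.47  0.01] w 0.011 g 80.7 q6 -0.387
t 16.68 pos [ 0.4397 -0.1988  0.0605] F [-3.7 -1.   5.2] M [-0.25  0.54  0.01] w 0.011 g 80.6 q6 -0.287
t 16.93 pos [ 0.4396 -0.1988  0.0605] F [-4.1 -1.1  5.3] M [-0.21  0.51  0.05] w 0.0112 g 80.2 q6 -0.188
t 17.18 pos [ 0.4395 -0.1987  0.0604] F [-3.9 -0.9  6. ] M [-0.21  0.59  0.1 ] w 0.0109 g 80.0 q6 -0.087
t 17.43 pos [ 0.4394 -0.1987  0.0604] F [-3.3 -1.1  5.4] M [-0.22  0.58  0.09] w 0.0109 g 80.1 q6 0.012
t 17.68 pos [ 0.4394 -0.1986  0.0605] F [-4.  -1.7  6.2] M [-0.21  0.53  0.09] w 0.0108 g 80.1 q6 0.113
t 17.93 pos [ 0.4393 -0.1986  0.0604] F [-4.5 -0.7  6.2] M [-0.15  0.64  0.44] w 0.0115 g 78.3 q6 0.212
t 18.18 pos [ 0.4392 -0.1986  0.0605] F [-3.  -1.4  6.3] M [-0.06  0.62  0.82] w 0.011 g 84.9 q6 0.311
t 18.48 pos [ 0.4392 -0.1986  0.0605] F [-4.6 -1.2  6.2] M [-0.03  0.61  0.81] w 0.0109 g 84.8 q6 0.311
```

```bash
cat >> h.py <<'E'
JO2=JO+Rm(JY)@np.array([.0012,0])   # jig origin as used by the arm
def mark(p,c,zt=.074):
    "angle (deg, jig frame, from jig +x) of the dark line on the rim top; c: pulley centre, world"
    g=cv2.cvtColor(p["color"],cv2.COLOR_RGB2GRAY).astype(np.float32)
    th=np.radians(np.arange(0,360,.5)); S=0
    for rad in(.049,.051,.053):
        X=np.c_[c[0]+rad*np.cos(th+JY),c[1]+rad*np.sin(th+JY),np.full(len(th),zt)]
        uv=project(p,X).astype(np.float32)
        S=S+cv2.remap(g,uv[:,0][None],uv[:,1][None],cv2.INTER_LINEAR)[0]/3
    k=61; pad=np.r_[S[-k:],S,S[:k]]; base=np.array([np.median(pad[i+k-30:i+k+31]) for i in range(len(S))])
    d=base-S; i=np.argmax(d); w=np.arange(i-8,i+9); ww=np.clip(d[w%720],0,None)
    o=np.argsort(-d)[:40]
    return round((w*ww).sum()/ww.sum()*.5,1),round(float(d[i]),0),sorted(set((o//10*5).tolist()))
def look(tag):
    for n in("top","side"):
        p=r.snapshot(n); cv2.imwrite(f"pics/{tag}_{n}.png",p["color"][:,:,::-1])
        try:
            f=pulley(p,.074,jig(3.5,-50,0)[:2]); c=JO+Rm(JY)@(f[0]/1000); print(n,f,"mark",mark(p,c))
        except Exception as e: print(n,e)
E
python3 - <<'E'
from h import *
r.open_gripper(); r.dwell(.1); s=st()
r.move_straight([*s["ee_pos"][:2],.17],rate=.2)
r.move_pose([.30,-.42,.25],down(1.2)); st()
look("clamp")
a=cv2.imread('pics/clamp_top.png')[160:250,325:445];b=cv2.imread('pics/clamp_side.png')[245:365,275:435]
cv2.imwrite('pics/clamp.png',cv2.hconcat([cv2.resize(a,(400,300)),cv2.resize(b,(400,300))]))
E
```

```text
t 19.28 pos [ 0.4402 -0.1988  0.0604] F [-0.  -0.2  0.3] M [-0.03 -0.03 -0.01] w 0.0855 g 0.0 q6 0.316
t 21.05 pos [ 0.3    -0.4189  0.2486] F [ 0.5  0.6 -0.8] M [-0.04  0.   -0.01] w 0.0856 g 0.0 q6 -0.661
top (array([  1.5, -48.6]), np.float64(50.7), 'tilt x,y', array([ 0.002, -0.001]), 'z', np.float64(0.0724), 416) mark (np.float64(26.8), 32.0, [20, 25, 30, 150, 155, 170, 175, 325])
side Initial guess is outside of provided boundsh.py:23: RuntimeWarning: Mean of empty slice.
  return least_squares(f,[*P[:,:2].mean(0),.05],loss="soft_l1",f_scale=.002).x
  ret = um.true_divide(
```

View pics/clamp.png

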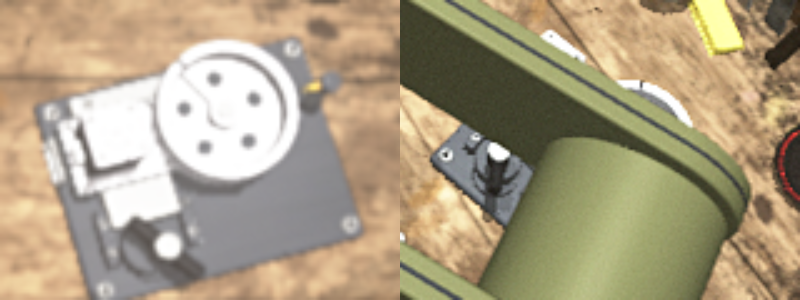

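The top view shows the bar turned about 63° with the drive at the fence, and the mark at (180,70), roughly 27–30° in the jig frame. The side view is blocked by the arm. Now I'll grip the rim and turn it clockwise.

```bash
cat >> h.py <<'E'
PC=(4.7,-49.5)
def rp(phi,z,rad=51): return jig(PC[0]+rad*np.cos(phi),PC[1]+rad*np.sin(phi),z),down(JY+phi+np.pi/2)
def turn(a,b,z=.080,force=40):
    a,b=np.radians(a),np.radians(b)
    r.move_pose(*rp(a,.13)); P,_=rp(a,z)
    if r.move_straight(P,rate=.1,until_force=6): print("contact on descent"); st(); return False
    r.gripper_close(force); s=st()
    if not .005<s["gripper_width"]<.012: print("bad grip"); return False
    n=max(1,int(np.ceil(abs(b-a)/np.radians(8))))
    for t in np.linspace(a,b,n+1)[1:]: r.move_pose(*rp(t,z))
    st(); return True
def release(b,z=.080):
    r.open_gripper(); r.move_straight(rp(np.radians(b),.13)[0],rate=.15)
E
python3 - <<'E'
from h import *
if turn(30,-29):
    release(-29); r.move_pose([.42,.2,.28],down(1.5)); look("t1"); st()
E
```

```text
t 23.89 pos [ 0.5845 -0.2126  0.0803] F [-4.6 -2.5  3.6] M [-0.46  0.75 -0.15] w 0.0063 g 39.4 q6 -1.212
t 25.89 pos [ 0.5977 -0.26    0.0802] F [-5.5 -0.3  5.3] M [-0.03  0.95 -0.07] w 0.0063 g 39.8 q6 -0.241
top (array([  1.6, -48.5]), np.float64(50.7), 'tilt x,y', array([-0.004, -0.002]), 'z', np.float64(0.0723), 414) mark (np.float64(330.3), 43.0, [140, 150, 155, 170, 175, 250, 325, 330])
side (array([  3.6, -50.1]), np.float64(50.7), 'tilt x,y', array([0.004, 0.001]), 'z', np.float64(0.0735), 597) mark (np.float64(332.7), 139.0, [60, 130, 215, 245, 260, 275, 290, 325, 330, 335])
t 29.09 pos [0.4206 0.1994 0.2796] F [ 1.4 -0.2  0.3] M [0.01 0.02 0.  ] w 0.0854 g 0.0 q6 0.424
```

Run:
```python
from h import *
if turn(28,-33.7):
    release(-33.7); r.move_pose([.42,.2,.28],down(1.5)); look("t2"); st()
a=cv2.imread('pics/t2_top.png')[165:240,345:445];b=cv2.imread('pics/t2_side.png')[270:345,325:425]
cv2.imwrite('pics/t2.png',cv2.hconcat([cv2.resize(a,(400,300),interpolation=2),cv2.resize(b,(400,300),interpolation=2)]))
```

```text
t 32.17 pos [ 0.5865 -0.2147  0.0803] F [-2.4 -5.4  2.3] M [-0.88  0.36  0.2 ] w 0.006 g 39.2 q6 -1.179
t 34.17 pos [ 0.5962 -0.2653  0.0802] F [-4.9 -3.3  5.4] M [-0.57  1.    0.2 ] w 0.0063 g 40.3 q6 -0.165
top (array([  1.7, -48.4]), np.float64(50.8), 'tilt x,y', array([-0.004,  0.005]), 'z', np.float64(0.0726), 415) mark (np.float64(269.6), 33.0, [150, 155, 170, 175, 190, 265, 270, 340, 345])
side (array([  3.7, -50. ]), np.float64(50.8), 'tilt x,y', array([-0.002, -0.003]), 'z', np.float64(0.0736), 593) mark (np.float64(269.6), 123.0, [10, 15, 60, 130, 215, 220, 225, 245, 265, 270])
t 37.38 pos [0.4206 0.1994 0.2796] F [0.1 0.3 0.4] M [0.01 0.07 0.01] w 0.0853 g 0.0 q6 0.424
```

View pics/t2.png

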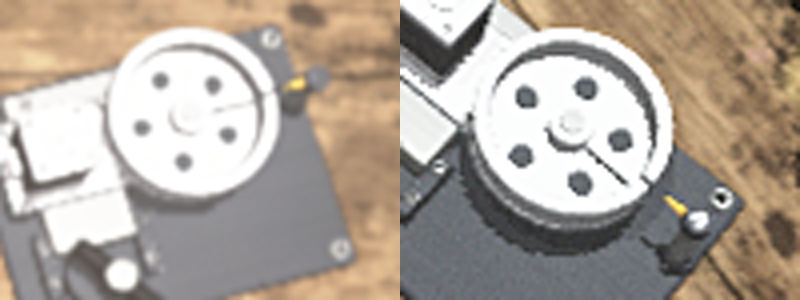

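Both views show the line on the rim pointing at the brass needle tip: (275,98) in the top crop and (650,185) in the side crop. It measures 269.6° against a target of 270°, about 0.4 mm off sideways, and the arm is clear.

```bash
python3 -c "
from workcell import r
print(r.hand_in())"
```

```text
the job is handed in; nothing more can be done
None
```

The job is handed in, with no verdict returned: the drive is seated flat and clamped (handle turned 1.1 rad, hard at the end), the engraved line measures about 0.4 mm sideways of the pointer tip, the arm is clear, and the clock stood at about 37 s of the 72 s allowed.

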